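Pry open the make-up case and hang the spatula back

ROBOT

A 6-joint arm with a two-finger parallel gripper is mounted at the origin on the work surface. World frame = base frame: x ahead of the robot, y to its left, z up, the work surface at z = 0. Lengths are in mm, angles in degrees, forces in N, time in s.
With the tool pointing down it reaches from about 350 to 850 mm from the base axis. Payload 8.1 kg.
Tool frame: the origin (TCP) lies at the very end of the fingers, on their centre line; the grasp point (between the pads) lies 19 mm behind it; z points along the fingers, y is the direction in which the jaws open and shut (so a half turn about z gives the same grasp; the last joint's range is limited). The gripper opens to 85 mm and grips with 20 to 120 N. Pads are 22 mm wide; open, the fingers measure 114 mm over their backs; the gripper's body (76 mm by 85 mm) begins 54 mm behind the grasp point. The pads swing forward as they close: fully open they stand 13 mm farther back than shut.
Start: joints at [65.294, 7.471, 85.268, -0, 87.261, -4.893], TCP at [203.348, 564.495, 231.292] pointing down, gripper open.
Joint ranges: [-169.43, 169.43], [-51.17, 129.36], [1.28, 143.12], [-76.62, 256.62], [0, 156.53], [-152.29, 152.29]. Speed limits (degrees/s): [136.94, 136.94, 159.86, 180, 180, 180].

INTERFACE

Orientations are given as [roll, pitch, yaw] about the fixed x, y, z axes, in that order (R = Rz(yaw) Ry(pitch) Rx(roll)).
In Python, from bench import readout, eyes, workorder, cut_out, tip_of gives the robot as it stands.
- The arm moves only by the shell command python3 -m inch 'ROWS' [OPENING] [FORCE]. ROWS is JSON, one flat list of numbers, 4 for each row, row after row: the shift along the tool's x, y, z in m, then the turn about the tool's z in degrees. In form: [tx, ty, tz, yaw, tx, ty, tz, yaw, ...]. A call has exactly 10 rows; each row shifts and turns the commanded pose from where the row before left it, along the tool's axes as they then stand; what a row does not reach is not made up. A row lasts 1/12 s, in which the tool goes at most 41.7 mm and 7.16 degrees, less where a joint would pass 70% of its speed; a pose out of reach is approached as far as the arm can. A call with a gripper value outside its range is refused whole. OPENING is the opening, from 0 (shut) to 1 (fully open), set as the call begins (- or left out, the last holds). The fingers move at their own pace and stop on an object; FORCE is the grip in N (left out, the last holds). Time passes only in rows, so rows that do not move let the fingers close, or fill a call up. It gives the time, the measured TCP pose, the force and the opening at its end, in the units of the state.
- readout.sense(): the state, without advancing time (a new reading comes with each control period).
- eyes.snapshot(name): name is "scene" or "top" or "wrist"; returns the picture (480x640x3 uint8, red, green, blue); there is no depth.
- eyes.calibration(name): a dict with "vertical_fov" (degrees; the focal length in pixels is half the picture's height over the tangent of half this angle, whatever the lens; pixels are square), "cx", "cy" (the principal point, pixels), "T" (4x4, takes a point from camera to world coordinates). Camera axes: x right, y down, z forward; pixel columns grow to the right and rows downward; lengths in mm; the calibration is good to about 2 mm. A picture is of the moment at which its call begins: read the wrist's pose just before it. calibration takes no time and is no camera call; for the wrist camera it gives the pose at the moment of the call.
- workorder.hand_in(): hands the job in, once; it reports no verdict.
Trained networks look in the newest picture that a camera, given by its name, has taken for a name from the list of things; names that differ only in an ending like _2 or _b are one class to them, and where a whole thing is asked for, a point or a joint stands for the part that bears it (a point fixed in the world has none). Each returns a list of dicts, best first, with "confidence" (0 to 1); they miss things now and then, are a little off and sometimes report something else, mostly with a low value. They report only what shows in the picture. A call takes as long as a camera call. They do not tell look-alikes from the thing itself.
- cut_out(camera, label): "pixels" (480x640 bool, what is visible of it) and "bbox" ([left, top, right, bottom] in pixels, round what is visible of it).
- tip_of(camera, label): "centre" ([row, column] in pixels: a listed point, or the origin of a listed thing).
The state is a dict: "time": time; "joint_pos": joint angles; "qd": joint speeds; "joint_efforts": joint torques, N m; "tool_pos": TCP position; "tcp_rot": TCP orientation; "ft_force": force on the tool from outside, world axes, zero at the start; "wrist_torque": the same for the moment, N m; "finger_gap": finger opening in mm.
Only numpy, scipy, OpenCV 4.12 (cv2) and the standard library are available. Lean on these libraries where they do the work, as an engineer would, in place of code of your own. Each camera call takes 0.05 s, during which the arm holds its last target. There are 200 camera calls.

TASK

The cover of the black make-up case is shut too tight for fingers. Pick up the spatula, slip its blade into the notch in its front wall, the side facing the robot, lever the cover up and push it with the spatula until it stands open upright or further, keeping the gripper itself off the case. Then hang the spatula by the wire loop at its handle's end on the peg of the wooden stand, blade dangling freely and at rest, and leave the other things on the table where they are.

Things in the scene. Friction and masses are not known exactly. Their poses are not given: they have to be found in the camera images.
- spatula: Loose spatula of about 70 g, lying on the table, always the same side up. Wooden handle 90 long (x -45..+45), 16 wide, 18 tall; flat steel blade 24 wide, 2.5 thick, x +45..+125, its mid-plane 9 mm above the underside; steel wire loop behind the handle. Origin: centre of the handle's underside; x towards the blade tip, z up.
- spatula_eye (a point): Centre of the spatula's wire loop, at (-57, 0, 14.2) mm in the spatula frame. The loop is 18 mm wide inside and 28 outside, of 5 mm wire, and stands upright: the axis through it is the spatula's y axis (either side may go on first). Let go with the blade level or slanting, it swings down and settles within some 4 s.
- spatula_tip (a point): Middle of the blade's end, at (125, 0, 9) mm in the spatula frame. The spatula's centre of mass lies about 95 mm behind it; gripped on the handle at 100 N or so it does not turn between the pads.
- case: Black make-up case fixed on the table, 120 deep (x), 170 wide (y), 57 mm high plus a 6 mm cover. Origin: centre of its underside; x from the front to the hinge side, which is turned away from the robot. The front wall (x -60..-54) has a notch in the middle, 70 wide, from z = 50 up to the cover's underside at z = 57 (shut). Behind the notch it is hollow down to z = 32.
- notch (a point): Centre of the notch's mouth on the outside of the front wall, at (-60, 0, 53.5) mm in the case frame.
- cover_hinge (a point): Middle of the cover's hinge line, at (60, 0, 57) mm in the case frame, level with the cover's underside; the line runs along the case's y. The cover is a flat plate 120 deep, 170 wide, 6 thick, its front edge flush with the front wall.
- cover (a joint): Opening angle of the cover, rad: 0 shut (it may start up to 0.04 ajar), 1.57 upright, 1.95 the stop. The hinge is stiff: the cover stays at any angle; about 2 to 3 N under its front part lifts it.
- stand: Wooden stand fixed on the table. Base 120 (x -50..+70) by 100 (y) by 12 mm; a square post of 18 mm (x 0..18, y -9..+9) up to z = 257 mm; one steel peg. Origin: at table height below the middle of the post's front face; x points from the peg's side backwards through the post. The peg's side faces the robot. Stand and spatula start left and right of the case, either way round.
- peg_root (a point): Where the peg's axis leaves the post's front face, at (0, 0, 240) mm in the stand frame.
- peg_tip (a point): Free end of the peg's axis, at (-58.7, 0, 252.5) mm in the stand frame: the straight peg, 7 mm thick, 60 mm long, rises 12 degrees to its free end.
- brush_a: Bystander: black make-up brush, 170 mm long, lying far left. Origin: centre of its underside.
- brush_b: Bystander: wooden make-up brush, 160 mm long, lying far right. Origin: centre of its underside.
- compact: Bystander: round grey compact, 70 mm across, 16 mm high. Origin: centre of its underside.
- jar: Bystander: glass jar, 56 mm across, 50 mm high. Origin: centre of its underside.
- lotion: Bystander: white bottle, 44 mm across, 130 mm high. Origin: centre of its underside.
- lipstick: Bystander: upright lipstick tube, 22 mm across, 70 mm high. Origin: centre of its underside.
- palette: Bystander: flat black palette, 80 x 130 x 14 mm, lying far right. Origin: centre of its underside.
There are look-alikes about, which are no part of the job. Leave any green look-alike of the spatula alone. There is more than one size of the case; the job needs the smaller.

How it is judged (in metres and radians):
On the way, in this order (a step that is already met when the one before it is completed fails the run):
1. the cover is levered up at least 0.3 rad by the spatula (value of joint cover above 0.3 rad and contact force between spatula and case above 0.2 N), for 0.1 s.
2. the cover stands open, past 1.35 rad (value of joint cover above 1.35 rad), for 0.2 s.
At the end, for the whole second after the job is handed in: The cover stands open past 1.35 rad (upright is 1.57); the spatula hangs by its loop on the peg: loop centre between 2 and 60 mm in front of the post, within 12 mm of the peg sideways and above 0.22 m, blade pointing down within 0.39 rad of vertical, at rest (below 0.05 m/s and 0.5 rad/s) (value of joint cover above 1.35 rad and x of spatula_eye in the frame of stand between -0.06 and -0.002 m and y of spatula_eye in the frame of stand between -0.012 and 0.012 m and height (world z) of spatula_eye above 0.22 m and angle between spatula's own x axis and vertical above 2.75 rad and linear speed of spatula below 0.05 m/s and angular speed of spatula below 0.5 rad/s); the robot touches nothing.
It fails at once if the gripper or arm touches the case or its cover (over 1 N) (contact force between any of the fingers, the arm and case above 1 N).
It fails at once if another thing on the table is moved by more than 30 mm (distance of any of brush_a, brush_b, compact, jar, lotion, lipstick, palette from where it was at the start of the episode above 0.03 m).
It also fails if it takes over 72 s, if anything falls off the work surface, if the arm or the gripper's body presses on something with over 40 N, if the wrist force passes 120 N, or if a joint passes its speed limit or range.

## Working session

There is one attempt and no reset: what is moved stays moved. The work goes in short steps, Python scripts to look and compute and a shell command to move; the robot and the scene stay as the last step left them, time stands still between calls to the robot, and variables do not carry over. Pictures are saved under pics/ and viewed, on a budget of 10 in all, crops included, one or two more only if the job needs it, and the job is handed in when it is done.

```bash
ls; mkdir -p pics
python3 - <<'E'
from bench import readout, eyes, workorder, cut_out, tip_of
import cv2,numpy as np
print(readout.sense())
for n in ("scene","top"):
    im=eyes.snapshot(n); cv2.imwrite(f"pics/{n}0.png",im[:,:,::-1])
    c=eyes.calibration(n); print(n,c["vertical_fov"],c["cx"],c["cy"],np.round(c["T"],3).tolist())
    for l in ("spatula","spatula_eye","spatula_tip","case","notch","cover_hinge","stand","peg_root","peg_tip"):
        print(l,[(np.round(d["centre"],1).tolist(),round(d["confidence"],2)) for d in tip_of(n,l)][:4])
E
```

```text
pics
{'time': 0.0, 'joint_pos': array([ 6.52968147e+01,  7.51453524e+00,  8.53311124e+01, -8.87359952e-04,
        8.72640045e+01, -4.89343295e+00]), 'qd': array([ 0.03191804,  0.02135743,  0.04588557,  0.02284015, -0.02988489,
       -0.03791857]), 'joint_efforts': array([ 4.91608171e-04, -5.69427788e+01, -5.00535321e+01, -1.64412068e-04,
        1.54514064e-02, -2.07123854e-06]), 'tool_pos': array([203.08417485, 563.97070364, 230.23286935]), 'tcp_rot': array([-1.79890672e+02, -8.47058651e-03,  1.60190283e+02]), 'ft_force': array([-0.56444723, -0.24956087, -0.50296013]), 'wrist_torque': array([-0.00982281, -0.02087055,  0.02508265]), 'finger_gap': 85.20897306290871}
scene 42.1764079312818 313.9721093083379 239.2327114607363 [[-0.796, 0.34, -0.501, 1168.617], [0.605, 0.463, -0.648, 887.683], [0.012, -0.819, -0.574, 951.662], [0.0, 0.0, 0.0, 1.0]]
spatula [([329.7, 362.0], 0.74), ([225.4, 188.3], 0.63), ([391.0, 290.8], 0.61), ([387.0, 383.9], 0.56)]
spatula_eye [([369.4, 411.7], 0.98), ([326.9, 337.4], 0.75)]
spatula_tip [([314.4, 410.4], 0.97), ([407.3, 334.1], 0.58), ([309.4, 247.5
[... 325 characters left out ...]
[([151.4, 248.4], 0.91)]
top 44.89978715283438 311.2488153106574 239.45753431429247 [[0.015, -0.987, 0.16, 227.163], [-1.0, -0.012, 0.016, -21.641], [-0.014, -0.161, -0.987, 1644.613], [0.0, 0.0, 0.0, 1.0]]
spatula [([223.4, 208.6], 0.81), ([252.1, 262.5], 0.57), ([171.6, 389.1], 0.37)]
spatula_eye [([247.7, 205.4], 0.97), ([231.9, 268.9], 0.87)]
spatula_tip [([180.7, 211.0], 0.75), ([289.4, 246.2], 0.65)]
case [([191.0, 332.0], 0.93), ([336.0, 409.6], 0.78), ([247.3, 200.4], 0.59)]
notch [([368.4, 424.0], 0.77), ([211.9, 332.7], 0.61)]
cover_hinge [([304.5, 404.3], 0.61), ([169.2, 329.4], 0.6)]
stand [([228.7, 409.4], 0.72)]
peg_root [([215.6, 427.4], 0.91)]
peg_tip [([234.2, 433.9], 0.58)]
```

```bash
cat > h.py <<'E'
import numpy as np, cv2
from bench import readout, eyes, workorder, cut_out, tip_of
from scipy.spatial.transform import Rotation as R
def f(c): return 240/np.tan(np.radians(c["vertical_fov"]/2))
def back(n,rc,z,c=None):
    c=c or eyes.calibration(n); T=np.array(c["T"]); d=T[:3,:3]@[(rc[1]-c["cx"])/f(c),(rc[0]-c["cy"])/f(c),1]
    return T[:3,3]+d*(z-T[2,3])/d[2]
def ray(n,rc,c=None):
    c=c or eyes.calibration(n); T=np.array(c["T"]); d=T[:3,:3]@[(rc[1]-c["cx"])/f(c),(rc[0]-c["cy"])/f(c),1]
    return T[:3,3],d/np.linalg.norm(d)
def tri(rays):
    A=sum(np.eye(3)-np.outer(d,d) for p,d in rays); b=sum((np.eye(3)-np.outer(d,d))@p for p,d in rays)
    x=np.linalg.solve(A,b); return x,[float(np.linalg.norm(np.cross(x-p,d))) for p,d in rays]
def proj(n,P,c=None):
    c=c or eyes.calibration(n); T=np.array(c["T"]); q=T[:3,:3].T@(np.array(P)-T[:3,3]); return [q[1]/q[2]*f(c)+c["cy"],q[0]/q[2]*f(c)+c["cx"]]
E
python3 - <<'E'
from h import *
a=cv2.imread("pics/top0.png");b=cv2.imread("pics/scene0.png")
cv2.imwrite("pics/t1.png",cv2.resize(a[110:410,130:530],(800,600),interpolation=3))
E
```

```text
(no output)
```

View pics/t1.png

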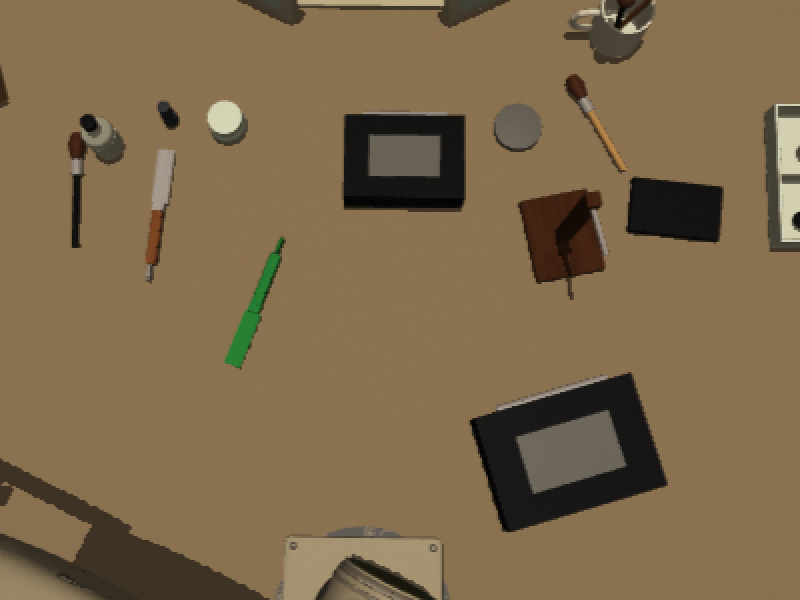

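View pics/scene0.png

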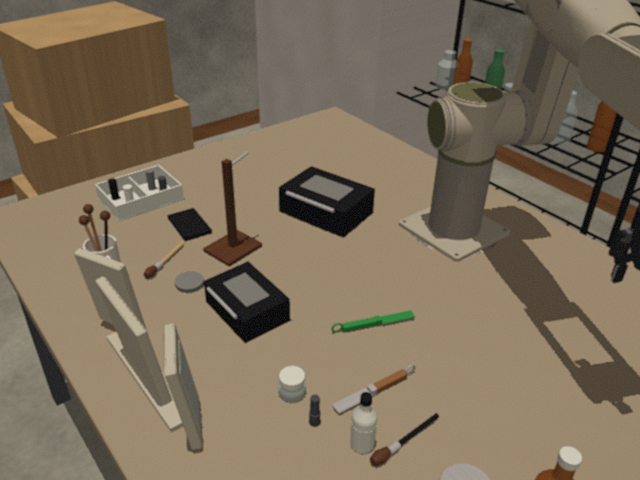

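Two pictures viewed. In the top view the case candidates are the one at (332,191), which is smaller, and the one at (409,336), which is larger and rotated. The job needs the smaller. The spatula candidates are the orange-handled one at (207,215) and the green one at (255,260), which is the decoy. The stand is at (412,228), to the right of the case. Next I measure these and enlarge a crop to confirm.

Run:
```python
from h import *
pr=lambda s,x:print(s,np.round(x,1).tolist())
e=back("top",[247.7,205.4],14.2);t=back("top",[180.7,211.0],9);pr("eye",e);pr("tip",t);print(np.linalg.norm((t-e)[:2]),np.degrees(np.arctan2(*(t-e)[1::-1])))
pr("eye tri",tri([ray("top",[247.7,205.4]),ray("scene",[369.4,411.7])])[0])
r=tri([ray("top",[215.6,427.4]),ray("scene",[163.9,227.3])]);pr("root",r[0]);print(r[1])
r=tri([ray("top",[234.2,433.9]),ray("scene",[151.4,248.4])]);pr("ptip",r[0]);print(r[1])
pr("notch",back("top",[211.9,332.7],53.5));pr("hinge",back("top",[169.2,329.4],57))
pr("notch s",back("scene",[284.3,264.9],53.5));
pr("stand",back("top",[228.7,409.4],0))
im=cv2.imread("pics/top0.png")
g=im.max(2)
m=((g<60).astype(np.uint8))
x0,y0=295,160
sub=m[y0:220,x0:370]
c=max(cv2.findContours(sub,0,2)[0],key=cv2.contourArea)
q=cv2.approxPolyDP(c,4,True)[:,0]+[x0,y0];print(q.tolist())
for p in q: pr(p.tolist(),back("top",[p[1],p[0]],63))
# whole-scene object positions
for l,z in (("jar",50),("lipstick",70),("lotion",130),("compact",16),("palette",14),("brush_a",5),("brush_b",5)):
    for n in ("top",): 
        eyes.snapshot(n) if l=="jar" else 0
        for d in tip_of(n,l)[:2]: pr(f"{l} {d['confidence']:.2f}",back(n,d["centre"],0))
s=cv2.imread("pics/scene0.png")
A=cv2.resize(im[160:270,190:430],(800,367),interpolation=2)
B=cv2.resize(s[240:430,180:430],(304,231),interpolation=2)
cv2.imwrite("pics/c1.png",A)
```

```text
eye [464.6, 306.4, 14.2]
tip [662.4, 299.8, 9.0]
197.94501583492013 -1.9129861430265207
eye tri [464.8, 308.4, 8.2]
root [521.7, -285.6, 239.8]
[4.049447823526039, 4.049447823525979]
ptip [466.1, -292.3, 255.9]
[3.9656246830074218, 3.965624683007375]
notch [564.4, -53.9, 53.5]
hinge [686.7, -43.4, 57.0]
notch s [582.5, -49.9, 53.5]
stand [529.1, -275.5, 0.0]
[[303, 167], [302, 213], [360, 213], [361, 168]]
[303, 167] [690.6, 31.0, 63.0]
[302, 213] [558.3, 31.6, 63.0]
[360, 213] [560.2, -129.5, 63.0]
[361, 168] [689.4, -132.1, 63.0]
jar 0.63 [694.7, 212.0, 0.0]
jar 0.63 [631.9, -56.5, 0.0]
lotion 0.73 [651.0, 380.1, 0.0]
compact 0.81 [690.6, -220.7, 0.0]
compact 0.42 [659.2, 293.7, 0.0]
palette 0.59 [568.9, -442.7, 0.0]
brush_a 0.80 [595.2, 418.8, 0.0]
brush_a 0.62 [687.6, -332.3, 0.0]
brush_b 0.80 [595.2, 418.8, 0.0]
brush_b 0.62 [687.6, -332.3, 0.0]
```

View pics/c1.png

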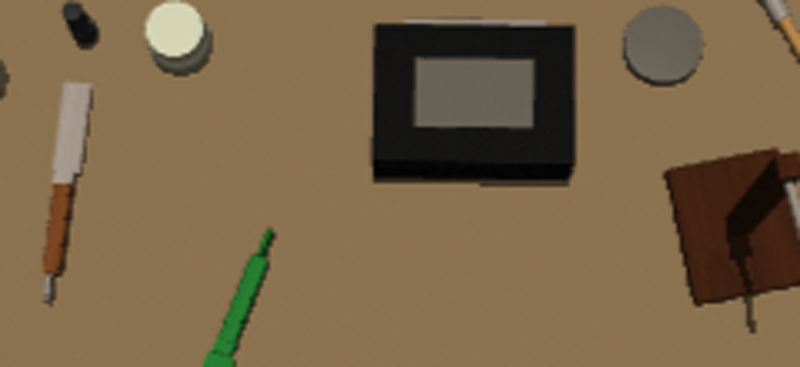

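Third picture confirms it. The orange-handled spatula runs from the eye at crop (48,290) to the blade end at (78,83), yaw about -8°. The smaller case has its front edge at crop row 162 and its grey hinge on the far side. The stand is on the right with its peg towards the robot. Now moving over the spatula.

```bash
cat >> h.py <<'E'
def go(P,yaw=None):
    "remaining shift in tool axes (m) for world target P at the tool's present yaw (after turning to yaw if given)"
    s=readout.sense(); y0=s["tcp_rot"][2]; y=y0 if yaw is None else yaw
    d=np.array(P)-s["tool_pos"]; a=np.radians(y)
    print("t%.2f"%s["time"],"tcp",np.round(s["tool_pos"],1),"rpy",np.round(s["tcp_rot"],2),"F",np.round(s["ft_force"],1),"gap %.1f"%s["finger_gap"])
    print("shift mm",np.round([d[0]*np.cos(a)+d[1]*np.sin(a),d[0]*np.sin(a)-d[1]*np.cos(a),-d[2]],1),"turn about tool z",round((-(y-y0)+180)%360-180,2))
E
python3 -m inch '[0,0,0,-6, 0,0,0,-6, -0.035,-0.022,0,0, -0.035,-0.022,0,0, -0.035,-0.022,0,0, -0.035,-0.022,0,0, -0.035,-0.022,0,0, -0.035,-0.022,0,0, -0.035,-0.022,0,0, -0.035,-0.022,0,0]' 1 20
python3 -c "
from h import *
go([510,300,180],172)"
```

```text
time: 2.23
tool_pos: [458.1, 350.5, 231.5]
tcp_rot: [180.0, 0.0, 172.2]
ft_force: [0.5, 1.2, -0.2]
finger_gap: 85.5
t2.23 tcp [458.1 350.5 231.5] rpy [1.7998e+02 2.0000e-02 1.7219e+02] F [ 0.5  1.2 -0.2] gap 85.5
shift mm [-58.4 -42.8  51.5] turn about tool z 0.19
```

```bash
python3 -m inch '[-0.029,-0.021,0.015,0, -0.029,-0.022,0.016,0, 0,0,0,0, 0,0,0,0, 0,0,0,0, 0,0,0,0, 0,0,0,0, 0,0,0,0, 0,0,0,0, 0,0,0,0]'
python3 - <<'E'
from h import *
go([510,300,180],172)
c=eyes.calibration("wrist"); im=eyes.snapshot("wrist"); cv2.imwrite("pics/w1.png",im[:,:,::-1])
print(np.round(c["T"],2).tolist(),c["vertical_fov"])
for l,z in (("spatula_eye",14.2),("spatula_tip",9),("spatula",0)):
    for d in tip_of("wrist",l)[:3]: print(l,np.round(d["centre"],1),round(d["confidence"],2),np.round(back("wrist",d["centre"],z,c),1))
h=cv2.cvtColor(im,cv2.COLOR_RGB2HSV); m=((h[...,1]>150)&(h[...,0]<15)&(h[...,2]>60)).astype(np.uint8)
k=max(cv2.findContours(m,0,2)[0],key=cv2.contourArea); r=cv2.minAreaRect(k); print(r)
for p in cv2.boxPoints(r): print(np.round(back("wrist",[p[1],p[0]],18,c),1))
print("centre",np.round(back("wrist",[r[0][1],r[0][0]],18,c),1))
E
```

```text
time: 3.07
tool_pos: [508.2, 302.2, 200.7]
tcp_rot: [180.0, 0.0, 172.3]
ft_force: [0.0, -0.2, 0.4]
finger_gap: 85.3
t3.07 tcp [508.2 302.2 200.7] rpy [1.7998e+02 3.0000e-02 1.7225e+02] F [ 0.  -0.2  0.4] gap 85.3
shift mm [-2.1 -2.  20.7] turn about tool z 0.25
[[0.13, 0.94, 0.31, 430.32], [0.99, -0.13, -0.04, 313.52], [-0.0, 0.31, -0.95, 344.38], [0.0, 0.0, 0.0, 1.0]] 65.2072553471567
spatula_eye [172.2 319.1] 0.7 [475.2 308.4  14.2]
spatula_eye [245.6 128.7] 0.65 [518.7 123.9  14.2]
spatula_tip [345.8 333.1] 0.96 [654.7 298.9   9. ]
spatula_tip [ 25.7 144. ] 0.69 [343.  186.2   9. ]
spatula_tip [339.1 413.4] 0.22 [657.9 381.7   9. ]
spatula [228.3 322.4] 0.78 [530.3 304.2   0. ]
spatula [180.  141.8] 0.58 [462.4 146.    0. ]
((324.1063537597656, 245.23304748535156), (42.23785400390625, 16.55267333984375), 87.27368927001953)
[520.7 298.4  18. ]
[522.  313.3  18. ]
[562.8 310.1  18. ]
[561.6 294.7  18. ]
centre [541.4 304.2  18. ]
```

View pics/w1.png

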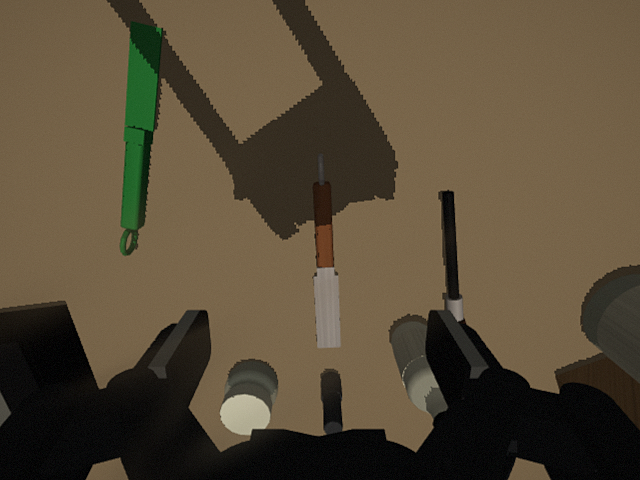

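Fourth picture: the spatula's loop is seen edge-on at (320,157-182), the handle spans (322,182) to (325,267), and the blade end is at (327,347). The green one is well aside at (140,130).

Run:
```python
from h import *
c=eyes.calibration("wrist")
for l,rc,z in (("rear",[182,322],18),("front",[267.5,325],18),("tip",[347,327.2],10),("eye top rear",[154,320.5],20)): print(l,np.round(back("wrist",rc,z,c),1))
r=back("wrist",[182,322],18,c);t=back("wrist",[347,327.2],10,c); d=(t-r)[:2]; print(np.linalg.norm(d),np.degrees(np.arctan2(d[1],d[0])))
u=d/np.linalg.norm(d); o=t[:2]-125*u; print("origin",o,"grasp",o-10*u)
a=np.degrees(np.arctan2(d[1],d[0]))
go([*(o-10*u),3],180+a)
```

```text
rear [483.5 309.3  18. ]
front [563.3 301.5  18. ]
tip [654.5 292.1  10. ]
eye top rear [459.5 311.2  20. ]
171.87176167752423 -5.7536631627637265
origin [530.14776221 304.62260283] grasp [520.1981411  305.62511957]
t3.27 tcp [508.4 301.7 200.4] rpy [1.800e+02 1.000e-02 1.722e+02] F [-0.9  0.1 -0.1] gap 85.5
shift mm [-11.4   5.1 197.4] turn about tool z -2.05
```

```bash
python3 -m inch '[0,0,0,-2.05, -0.0114,0.0051,0.03,0, 0,0,0.035,0, 0,0,0.035,0, 0,0,0.035,0, 0,0,0.035,0, 0,0,0.020,0, 0,0,0.0065,0, 0,0,0,0, 0,0,0,0]'
python3 -m inch '[0,0,0,0, 0,0,0,0, 0,0,0,0, 0,0,0,0, 0,0,0,0, 0,0,0,0, 0,0,0,0, 0,0,0,0, 0,0,0,0, 0,0,0,0]' 0 110
python3 -m inch '[0,0,0,0, 0,0,-0.02,0, 0,0,-0.03,0, 0,0,-0.03,0, 0,0,-0.03,0, 0,0,-0.03,0, 0,0,-0.03,0, 0,0,-0.02,0, 0,0,0,0, 0,0,0,0]'
```

```text
time: 4.1
tool_pos: [521.0, 305.8, 4.8]
tcp_rot: [180.0, 0.0, 174.2]
ft_force: [0.8, 0.8, 0.1]
finger_gap: 85.3
time: 4.93
tool_pos: [520.9, 305.9, 4.7]
tcp_rot: [180.0, 0.1, 174.2]
ft_force: [-1.1, -0.6, 5.8]
finger_gap: 13.0
time: 5.77
tool_pos: [521.1, 305.9, 195.3]
tcp_rot: [179.9, 0.1, 174.2]
ft_force: [0.3, -0.0, -1.6]
finger_gap: 12.8
```

```bash
python3 -m inch '[0,0,0,-5.8, 0.01,-0.0395,0,0, 0.01,-0.0395,0,0, 0.01,-0.0395,0,0, 0.01,-0.0395,0,0, 0.01,-0.0395,0,0, 0.01,-0.0395,0,0, 0.01,-0.0395,0,0, 0.01,-0.0395,0,0, 0.01,-0.0395,0,0]'
python3 -m inch '[0,0,0,0, 0,0,0,0, 0,0,0,0, 0,0,0,0, 0,0,0,0, 0,0,0,0, 0,0,0,0, 0,0,0,0, 0,0,0,0, 0,0,0,0]'
python3 - <<'E'
from h import *
go([430,-50,195],180)
c=eyes.calibration("wrist"); im=eyes.snapshot("wrist"); s=eyes.snapshot("scene")
cv2.imwrite("pics/w2.png",im[:,:,::-1]); cv2.imwrite("pics/s2.png",s[:,:,::-1])
np.save("c2.npy",np.array([c["T"]]))
for n,l in (("wrist","notch"),("scene","notch"),("scene","spatula_tip"),("scene","spatula_eye"),("wrist","spatula_tip"),("wrist","spatula_eye")):
    print(n,l,[(np.round(d["centre"],1).tolist(),round(d["confidence"],2)) for d in tip_of(n,l)[:3]])
p=readout.sense()["tool_pos"]
print("predicted tip",proj("scene",p+[134,0,4.3]),proj("wrist",p+[134,0,4.3],c),"eye",proj("scene",p+[-48,0,9.5]))
A=np.zeros((600,800,3),np.uint8); A[:480,:640]=im[:,:,::-1]
B=cv2.resize(s[200:350,180:340][:,:,::-1],(480,450),interpolation=2)
cv2.imwrite("pics/v2.png",np.hstack([cv2.resize(im[:,:,::-1],(480,360)),np.zeros((360,4,3),np.uint8),cv2.resize(s[215:345,195:310][:,:,::-1],(316,360),interpolation=2)]))
E
```

```text
time: 6.6
tool_pos: [428.5, -51.3, 191.7]
tcp_rot: [180.0, -0.2, -179.9]
ft_force: [-0.1, -1.0, -0.3]
finger_gap: 12.6
time: 7.43
tool_pos: [430.6, -49.8, 193.8]
tcp_rot: [-180.0, 0.0, -179.9]
ft_force: [-0.0, 0.1, -0.3]
finger_gap: 12.9
t7.43 tcp [430.6 -49.8 193.8] rpy [-180.      0.   -179.94] F [-0.   0.1 -0.3] gap 12.9
shift mm [ 0.6 -0.2 -1.2] turn about tool z 0.06
wrist notch []
scene notch [([180.1, 343.7], 0.96), ([282.9, 269.8], 0.75)]
scene spatula_tip [([313.4, 410.5], 0.85), ([229.7, 268.9], 0.71), ([246.3, 230.9], 0.59)]
scene spatula_eye [([328.2, 338.8], 0.7), ([205.0, 337.8], 0.6)]
wrist spatula_tip [([105.9, 607.9], 0.63), ([437.9, 542.1], 0.48)]
wrist spatula_eye [([209.8, 313.1], 0.62)]
predicted tip [np.float64(229.0170519314995), np.float64(269.5365725648986)] [np.float64(540.6250418080692), np.float64(315.7304255719065)] eye [np.float64(200.88749301924813), np.float64(335.299984073882)]
```

View pics/v2.png

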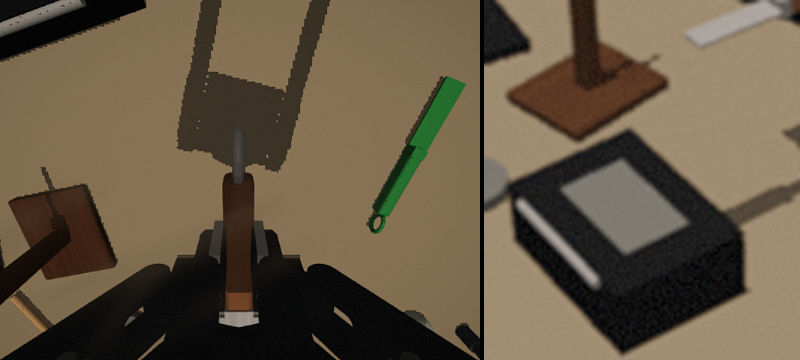

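Fifth picture: the spatula sits level in the gripper. Its tip at scene (230,269) agrees with the prediction to about 1 px. The cover's front corners show in the scene view at about (248,262) and (289,299). Now I refine the case and stand.

Run:
```python
from h import *
im=cv2.imread("pics/top0.png").astype(float).mean(2)
for x0,x1 in ((304,316),(316,348),(348,359)): print(x0,[(r,round(im[r,x0:x1].mean(),1)) for r in list(range(164,170))+list(range(205,219))])
print("cols",[(c,round(im[175:205,c].mean(),1)) for c in list(range(298,307))+list(range(356,367))])
for rc in ([262.3,248.1],[298.8,289.3]): print("scene corner",np.round(back("scene",rc,63),1))
for r in (167.3,208.6): print(np.round(back("top",[r,302],63),1),np.round(back("top",[r,362.5],63),1))
print("bottom front",np.round(back("top",[214.6,332],0),1))
# stand base corners, wrist view (full-res = crop*4/3)
c=dict(eyes.calibration("wrist"));c["T"]=np.load("c2.npy")[0]
q=[(11,203),(84,184),(117,264),(45,279)]
for x,y in q: print("stand base",np.round(back("wrist",[y*4/3,x*4/3],12,c),1))
for rc in ([216,427],[246,410]): pass
```

```text
304 [(164, np.float64(110.8)), (165, np.float64(109.4)), (166, np.float64(121.6)), (167, np.float64(38.0)), (168, np.float64(18.7)), (169, np.float64(18.6)), (205, np.float64(20.6)), (206, np.float64(20.8)), (207, np.float64(20.3)), (208, np.float64(8.0)), (209, np.float64(6.8)), (210, np.float64(4.6)), (211, np.float64(4.4)), (212, np.float64(5.9)), (213, np.float64(25.9)), (214, np.float64(52.5)), (215, np.float64(111.1)), (216, np.float64(110.9)), (217, np.float64(110.9)), (218, np.float64(110.9))]
316 [(164, np.float64(110.4)), (165, np.float64(103.7)), (166, np.float64(137.6)), (167, np.float64(71.6)), (168, np.float64(18.5)), (169, np.float64(18.5)), (205, np.float64(20.8)), (206, np.float64(20.7)), (207, np.float64(20.3)), (208, np.float64(16.1)), (209, np.float64(6.5)), (210, np.float64(5.1)), (211, np.float64(4.5)), (212, np.float64(5.2)), (213, np.float64(14.2)), (214, np.float64(50.9)), (215, np.float64(85.2)), (216, np.float64(110.9)), (217, np.float64(111.1)), (218, np.float64(110.9))]
348 [(164, np.float64(110.9)), (165, np.float64(111.7)), (166, np.float64(123.8)), (16
[... 556 characters left out ...]
03, np.float64(19.8)), (304, np.float64(20.0)), (305, np.float64(19.6)), (306, np.float64(19.7)), (356, np.float64(20.0)), (357, np.float64(19.8)), (358, np.float64(19.8)), (359, np.float64(19.9)), (360, np.float64(19.5)), (361, np.float64(23.3)), (362, np.float64(60.1)), (363, np.float64(111.0)), (364, np.float64(110.8)), (365, np.float64(111.0)), (366, np.float64(110.9))]
scene corner [ 575.1 -131.8   63. ]
scene corner [573.5  33.5  63. ]
[689.7  33.8  63. ] [ 691.5 -136.3   63. ]
[570.8  31.8  63. ] [ 572.8 -136.4   63. ]
bottom front [567.8 -53.    0. ]
stand base [ 488.7 -333.6   12. ]
stand base [ 463.4 -238.1   12. ]
stand base [ 577.3 -212.7   12. ]
stand base [ 601.5 -314.9   12. ]
```

```bash
python3 -m inch '[0.0215,0.001,0,0, 0,0,0.03,0, 0,0,0.03,0, 0,0,0.03,0, 0,0,0.03,0, 0,0,0.0243,0, 0,0,0,0, 0,0,0,0, 0,0,0,0, 0,0,0,0]'
python3 - <<'E'
from h import *
go([473,-51,49.5])
im=eyes.snapshot("scene"); im2=eyes.snapshot("top");c=eyes.calibration("scene")
p=readout.sense()["tool_pos"]; print([ (n,np.round(proj(n,p+[134,0,4.3]),1)) for n in ("scene","top")])
cv2.imwrite("pics/v3.png",np.hstack([cv2.resize(im[205:325,205:325][:,:,::-1],(400,400),interpolation=2),cv2.resize(im2[150:270,270:390][:,:,::-1],(400,400),interpolation=2)]))
E
```

```text
time: 8.67
tool_pos: [410.8, -49.5, 51.7]
tcp_rot: [-180.0, 0.2, -180.0]
ft_force: [0.1, -0.5, -0.1]
finger_gap: 13.0
t8.67 tcp [410.8 -49.5  51.7] rpy [-179.95    0.2  -179.96] F [ 0.1 -0.5 -0.1] gap 13.0
shift mm [-62.2  -1.5   2.2] turn about tool z 0.0
[('scene', array([277.5, 278.7])), ('top', array([218.7, 331.1]))]
```

View pics/v3.png

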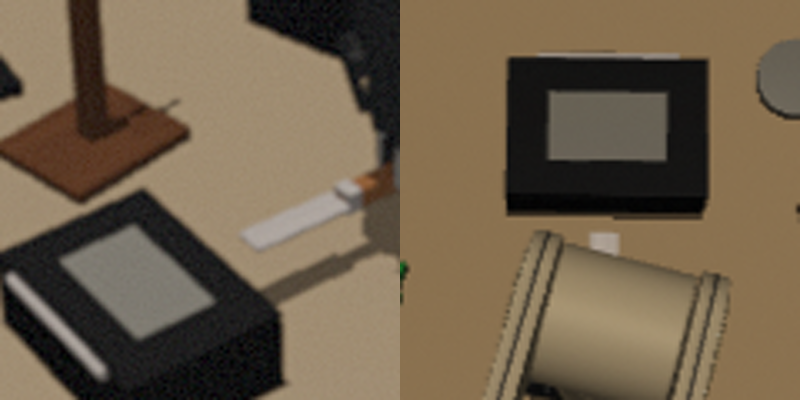

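Sixth picture: the blade is level, its end at top (331.5,220) and scene (279,277), lined up with the case's front about 30 mm away. I let it settle, then insert.

```bash
python3 -m inch '[0,0,0,0, 0,0,0,0, 0,0,0,0, 0,0,0,0, -0.003,0,0,0, -0.003,0,0,0, -0.003,0,0,0, 0,0,0,0, 0,0,0,0, 0,0,0,0]'
python3 -c "
from h import *
go([473,-51,49.5])"
```

```text
time: 9.6
tool_pos: [417.9, -49.0, 49.4]
tcp_rot: [180.0, -0.0, -180.0]
ft_force: [0.0, 0.3, 0.4]
finger_gap: 12.4
t9.60 tcp [417.9 -49.   49.4] rpy [ 1.8000e+02 -2.0000e-02 -1.7996e+02] F [0.  0.3 0.4] gap 12.4
shift mm [-55.1  -2.   -0.1] turn about tool z 0.0
```

```bash
python3 -m inch '[-0.004,-0.001,0,0, -0.004,0,0,0, -0.004,0,0,0, -0.004,0,0,0, -0.004,0,0,0, -0.004,0,0,0, -0.004,0,0,0, -0.004,0,0,0, 0,0,0,0, 0,0,0,0]'
python3 -c "
from h import *
go([473,-51,49.5])"
```

```text
time: 10.43
tool_pos: [450.2, -50.0, 49.5]
tcp_rot: [180.0, -0.0, -180.0]
ft_force: [-0.6, -0.5, 0.3]
finger_gap: 12.7
t10.43 tcp [450.2 -50.   49.5] rpy [ 1.8000e+02 -1.0000e-02 -1.7995e+02] F [-0.6 -0.5  0.3] gap 12.7
shift mm [-22.8  -1.   -0. ] turn about tool z 0.0
```

```bash
python3 -m inch '[-0.004,0,0,0, -0.004,0,0,0, -0.004,0,0,0, -0.004,0,0,0, -0.004,0,0,0, -0.005,0,0,0, 0,0,0,0, 0,0,0,0, 0,0,0,0, 0,0,0,0]'
python3 -m inch '[0,0,-0.001,0, 0,0,-0.001,0, 0,0,-0.002,0, 0,0,-0.002,0, 0,0,-0.002,0, 0,0,-0.002,0, 0,0,-0.002,0, 0,0,-0.002,0, 0,0,0,0, 0,0,0,0]'
python3 -c "
from h import *
go([473,-51,49.5])
im=eyes.snapshot('scene'); cv2.imwrite('pics/v4.png',cv2.resize(im[180:340,190:390][:,:,::-1],(600,480),interpolation=2))"
```

```text
time: 11.27
tool_pos: [474.8, -50.0, 49.4]
tcp_rot: [180.0, -0.0, -180.0]
ft_force: [-0.5, 0.2, -0.1]
finger_gap: 12.8
time: 12.1
tool_pos: [475.0, -50.0, 63.5]
tcp_rot: [180.0, -0.0, -180.0]
ft_force: [0.6, 0.4, -2.7]
finger_gap: 13.1
t12.10 tcp [475.  -50.   63.5] rpy [ 1.8000e+02 -1.0000e-02 -1.7996e+02] F [ 0.6  0.4 -2.7] gap 13.1
shift mm [ 2. -1. 14.] turn about tool z 0.0
```

View pics/v4.png

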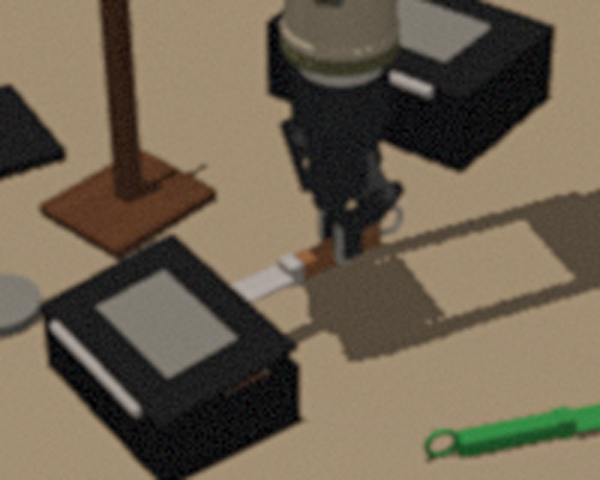

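Seventh picture: the cover's front edge at crop (295,345) is tilted up, with the blade under it and 2.7 N downward on the tool. I keep lifting, then push.

```bash
python3 -m inch '[0,0,-0.004,0, 0,0,-0.004,0, 0,0,-0.004,0, 0,0,-0.004,0, 0,0,-0.004,0, 0,0,-0.004,0, 0,0,-0.004,0, 0,0,-0.004,0, -0.002,0,-0.004,0, -0.002,0,-0.004,0]'
python3 -m inch '[-0.004,0,-0.004,0, -0.004,0,-0.004,0, -0.004,0,-0.004,0, -0.004,0,-0.004,0, -0.004,0,-0.004,0, -0.004,0,-0.004,0, -0.004,0,-0.004,0, -0.004,0,0,0, 0,0,0,0, 0,0,0,0]'
python3 -c "
from h import *
go([572,-50,130])
im=eyes.snapshot('scene'); cv2.imwrite('pics/v5.png',cv2.resize(im[140:340,190:390][:,:,::-1],(600,600),interpolation=2))"
```

```text
time: 12.98
tool_pos: [479.0, -50.0, 103.9]
tcp_rot: [180.0, -0.0, -180.0]
ft_force: [-0.9, -0.7, -3.0]
finger_gap: 13.1
time: 13.82
tool_pos: [511.7, -50.1, 131.8]
tcp_rot: [-180.0, 0.1, -180.0]
ft_force: [-0.1, -0.1, -0.6]
finger_gap: 13.0
t13.82 tcp [511.7 -50.1 131.8] rpy [-1.7999e+02  7.0000e-02 -1.7996e+02] F [-0.1 -0.1 -0.6] gap 13.0
shift mm [-60.3   0.    1.8] turn about tool z 0.0
```

View pics/v5.png

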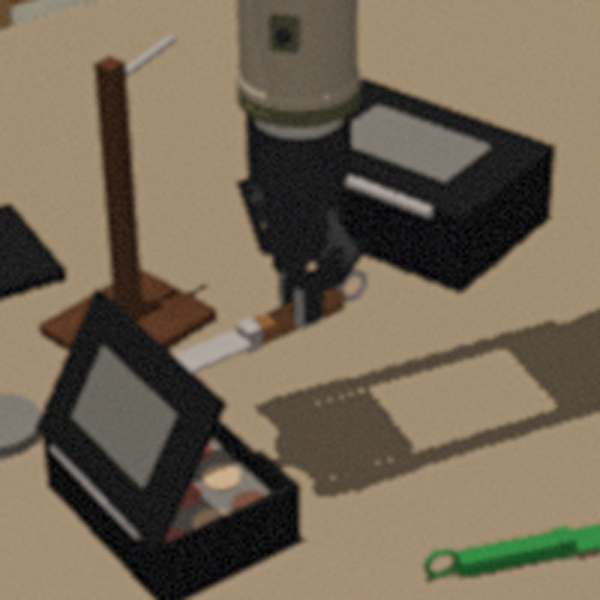

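Eighth picture: the cover is up about 55° and the blade tip is under it. Pushing on past upright.

```bash
python3 -m inch '[-0.006,0,0,0, -0.006,0,0,0, -0.006,0,0,0, -0.006,0,0,0, -0.006,0,0,0, -0.006,0,0,0, -0.006,0,0,0, -0.006,0,0,0, 0,0,0,0, 0,0,0,0]'
python3 -m inch '[-0.004,0,0,0, -0.004,0,0,0, -0.004,0,0,0, -0.003,0,0,0, -0.003,0,0,0, 0,0,0,0, 0,0,0,0, 0,0,0,0, 0,0,0,0, 0,0,0,0]'
python3 -c "
from h import *
go([572,-50,130])
im=eyes.snapshot('scene'); im2=eyes.snapshot('top');cv2.imwrite('pics/v6.png',np.hstack([cv2.resize(im[160:340,190:330][:,:,::-1],(420,540),interpolation=2),cv2.resize(im2[130:270,290:380][:,:,::-1],(347,540),interpolation=2)]))"
```

```text
time: 14.7
tool_pos: [559.6, -50.0, 131.6]
tcp_rot: [-180.0, 0.0, -180.0]
ft_force: [0.2, -0.1, -1.0]
finger_gap: 13.3
time: 15.53
tool_pos: [577.2, -50.0, 131.7]
tcp_rot: [-180.0, 0.0, -180.0]
ft_force: [-0.8, 0.3, -0.5]
finger_gap: 12.6
t15.53 tcp [577.2 -50.  131.7] rpy [-1.7999e+02  3.0000e-02 -1.7996e+02] F [-0.8  0.3 -0.5] gap 12.6
shift mm [ 5.2 -0.   1.7] turn about tool z 0.0
```

View pics/v6.png

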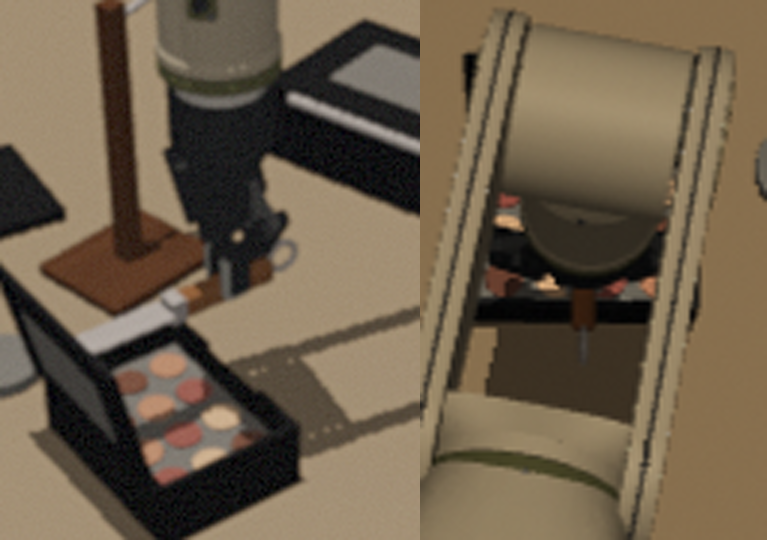

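Ninth picture: the cover stands past upright, leaning slightly backwards, and the blade touches its inner side. Retreating, rising and turning for the peg.

```bash
python3 -m inch '[0.02,0,0,0, 0.03,0,0,0, 0.03,0,0,0, 0.03,0,0,0, 0.03,0,-0.02,0, 0,0,-0.035,0, 0,0,-0.035,0, 0,0,-0.035,0, 0,0,-0.035,0, 0,0,-0.02,0]'
python3 -m inch '[0,0,0,7, 0,0,0,7, 0,0,0,7, 0,0,0,7, 0,0,0,7, 0,0,0,7, 0,0,0,7, 0,0,0,7, 0,0,0,7, 0,0,0,7]'
python3 -m inch '[0,0,0,7, 0,0,0,0.5, 0,0,0,0, 0,0,0,0, 0,0,0,0, 0,0,0,0, 0,0,0,0, 0,0,0,0, 0,0,0,0, 0,0,0,0]'
python3 - <<'E'
from h import *
go([450,-344,310],102.5)
im=eyes.snapshot("scene");im2=eyes.snapshot("top")
cv2.imwrite("pics/s7.png",im[:,:,::-1]);cv2.imwrite("pics/t7.png",im2[:,:,::-1])
for n,l in (("scene","peg_root"),("scene","peg_tip"),("top","peg_root"),("top","peg_tip")):
    print(n,l,[(np.round(d["centre"],1).tolist(),round(d["confidence"],2)) for d in tip_of(n,l)[:2]])
E
```

```text
time: 16.47
tool_pos: [437.9, -50.3, 316.3]
tcp_rot: [-179.9, 0.3, -180.0]
ft_force: [0.8, -0.1, 0.1]
finger_gap: 12.8
time: 17.3
tool_pos: [437.0, -50.0, 311.6]
tcp_rot: [180.0, 0.0, 109.7]
ft_force: [-0.5, 0.2, -0.7]
finger_gap: 13.2
time: 18.13
tool_pos: [437.0, -50.0, 311.5]
tcp_rot: [180.0, 0.0, 102.6]
ft_force: [0.4, -0.6, -0.0]
finger_gap: 13.3
t18.13 tcp [437.  -50.  311.5] rpy [180.     0.   102.56] F [ 0.4 -0.6 -0. ] gap 13.3
shift mm [-289.8  -51.     1.5] turn about tool z 0.06
scene peg_root [([164.0, 231.1], 0.67)]
scene peg_tip [([153.1, 248.7], 0.6)]
top peg_root [([215.7, 424.3], 0.91)]
top peg_tip []
```

```bash
python3 -m inch '[-0.032,-0.0062,0,0, -0.032,-0.0062,0,0, -0.032,-0.0062,0,0, -0.032,-0.0062,0,0, -0.032,-0.0062,0,0, -0.032,-0.0062,0,0, -0.032,-0.0062,0,0, -0.032,-0.0062,0,0, -0.032,-0.0062,0,0, 0,0,0,0]'
python3 -m inch '[0,0,0,0, 0,0,0,0, 0,0,0.01,0, 0,0,0.01,0, 0,0,0.01,0, 0,0,0,0, 0,0,0,0, 0,0,0,0, 0,0,0,0, 0,0,0,0]'
python3 - <<'E'
from h import *
go([455,-344,247],102.5)
c=eyes.calibration("wrist"); im=eyes.snapshot("wrist"); np.save("c8.npy",c["T"]); s=eyes.snapshot("scene")
cv2.imwrite("pics/w8.png",im[:,:,::-1]); cv2.imwrite("pics/s8.png",s[:,:,::-1])
for n,l in (("wrist","peg_root"),("wrist","peg_tip"),("wrist","spatula_eye"),("scene","spatula_eye"),("scene","peg_tip"),("scene","peg_root")):
    print(n,l,[(np.round(d["centre"],1).tolist(),round(d["confidence"],2)) for d in tip_of(n,l)[:2]])
p=readout.sense()["tool_pos"]; e=p+[-10.7,48.3,9.5]
print("eye pred",proj("wrist",e,c),proj("scene",e))
a=s[120:240,190:310][:,:,::-1]
cv2.imwrite("pics/v8.png",np.hstack([im[:,:,::-1][:,120:570][:450],cv2.resize(a,(350,450),interpolation=2)]))
E
```

```text
time: 19.27
tool_pos: [444.0, -348.2, 310.1]
tcp_rot: [-179.9, 0.0, 102.3]
ft_force: [1.3, -0.2, -0.7]
finger_gap: 13.5
time: 20.1
tool_pos: [445.3, -343.4, 282.2]
tcp_rot: [180.0, 0.1, 102.5]
ft_force: [-1.4, 0.7, -0.9]
finger_gap: 13.0
t20.10 tcp [ 445.3 -343.4  282.2] rpy [1.7996e+02 5.0000e-02 1.0254e+02] F [-1.4  0.7 -0.9] gap 13.0
shift mm [-2.6  9.3 35.2] turn about tool z 0.04
wrist peg_root [([191.8, 505.3], 0.82)]
wrist peg_tip [([194.2, 388.8], 0.75)]
wrist spatula_eye [([210.0, 314.3], 0.8)]
scene spatula_eye [([324.7, 339.0], 0.62), ([136.4, 258.1], 0.58)]
scene peg_tip [([154.2, 247.1], 0.79)]
scene peg_root [([164.3, 230.4], 0.83)]
eye pred [np.float64(204.0527623141642), np.float64(314.89146807193373)] [np.float64(134.0865935032229), np.float64(256.60227614926714)]
```

View pics/v8.png

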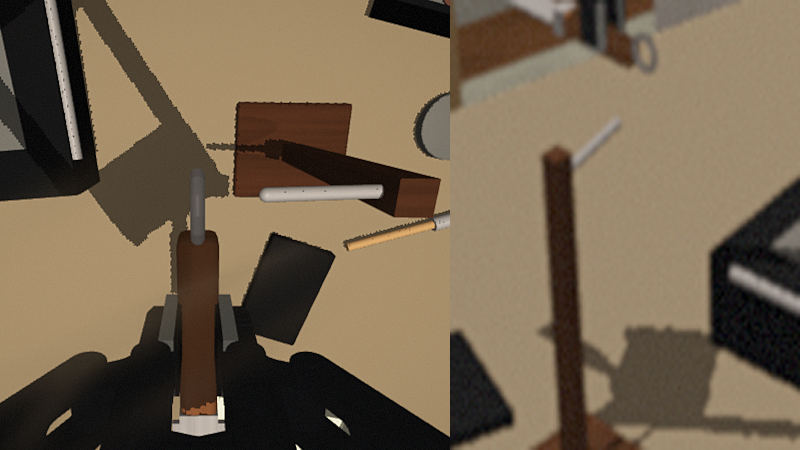

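Tenth picture: in the wrist view the loop is edge-on at about (317,205). The peg runs from its free end (382,195) to its root (502,191), nearly perpendicular to the spatula. Working out the offsets.

Run:
```python
from h import *
c=dict(eyes.calibration("wrist"));c["T"]=np.load("c8.npy")
t=back("wrist",[194.7,383.5],252.5,c);r=back("wrist",[191.3,503],240,c);e=back("wrist",[205,317],291.7,c)
print("tip",t,"root",r,"len",np.linalg.norm((r-t)[:2]),"yaw",np.degrees(np.arctan2(*(r-t)[1::-1])))
print("eye",e)
p=readout.sense()["tool_pos"];print("pred eye",p+[-10.7,48.3,9.5])
for l,w,s in (("tip",[194.7,383.5],[154.0,248]),("root",[191.3,503],[164,230.2]),("eye",[205,317],[136.2,258.1])):
    x,q=tri([ray("wrist",w,c),ray("scene",s)]);print("tri",l,np.round(x,1),np.round(q,1))
for l,P in (("tip",t),("root",r)): print(l,"in scene",np.round(proj("scene",P),1))
# scene crop geometry: x 350/120, y 450/120
for l,q in (("tip",(617,122)),("root",(573,164)),("loop",(644,54))): print(l,"scene px",120+q[1]/3.75,190+(q[0]-450)/2.917)
```

```text
tip [ 466.32716334 -292.14800146  252.5       ] root [ 526.90883534 -279.41777869  240.        ] len 61.90474581436141 yaw 11.867090344487206
eye [ 435.16192144 -295.0394298   291.7       ]
pred eye [ 434.3633131  -295.01314498  291.01485664]
tri tip [ 465.7 -291.6  248.5] [1.8 1.8]
tri root [ 523.4 -278.4  244.8] [1.1 1.1]
tri eye [ 433.4 -294.8  285.7] [2.5 2.5]
tip in scene [152.3 246.9]
root in scene [165.9 228.4]
tip scene px 152.53333333333333 247.2505999314364
root scene px 163.73333333333335 232.1666095303394
loop scene px 134.4 256.5066849502914
```

```bash
python3 -m inch '[-0.0038,0,0.008,0, 0,0,0.008,0, 0,0,0.008,0, 0,0,0.008,0, 0,0,0,0, 0,0,0,0, 0,0,0,0, 0,0,0,0, 0,0,0,0, 0,0,0,0]'
python3 - <<'E'
from h import *
s=readout.sense();a=np.radians(s["tcp_rot"][2]);x=np.array([np.cos(a),np.sin(a)])
e=s["tool_pos"]+[*(49.5*x),9.5]
d=e-[466.3,-292.1,252.5];u=np.array([.978,.208]);v=np.array([-.208,.978])
print("eye",e,"along",d[:2]@u,"side",d[:2]@v,"dz vs axis",d[2]+(d[:2]@u)*.2126)
E
```

```text
time: 21.33
tool_pos: [446.1, -347.2, 250.0]
tcp_rot: [180.0, 0.0, 102.5]
ft_force: [-0.9, 0.1, -0.1]
finger_gap: 13.1
eye [ 435.34080028 -298.85138033  259.52988686] along -31.68238443111241 side -0.16333642060109546 dz vs axis 0.29421193046565186
```

```bash
python3 -m inch '[0,0.008,0.0017,0, 0,0.006,0.0013,0, 0,0.006,0.0013,0, 0,0.005,0.0011,0, 0,0.005,0.0011,0, 0,0.005,0.0011,0, 0,0.005,0.0011,0, 0,0,0,0, 0,0,0,0, 0,0,0,0]'
python3 - <<'E'
from h import *
c=eyes.calibration("wrist"); im=eyes.snapshot("wrist"); s=eyes.snapshot("scene")
cv2.imwrite("pics/v9.png",np.hstack([cv2.resize(im[130:280,230:430][:,:,::-1],(400,300),interpolation=2),cv2.resize(s[125:200,205:305][:,:,::-1],(400,300),interpolation=2)]))
E
```

```text
time: 22.17
tool_pos: [484.9, -338.3, 240.8]
tcp_rot: [-180.0, -0.0, 102.5]
ft_force: [-0.2, -0.6, -0.4]
finger_gap: 13.0
```

View pics/v9.png

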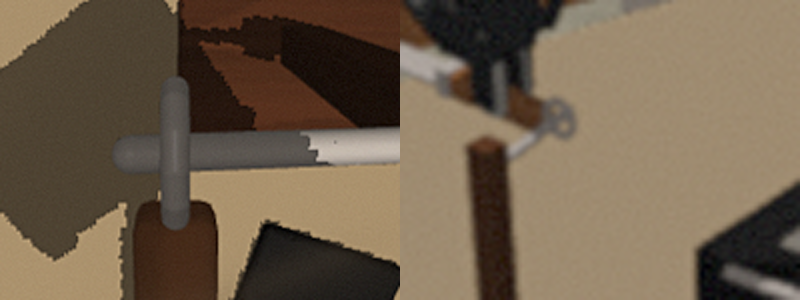

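Eleventh picture (one past budget): the peg is through the loop, its free end showing on the near side, with no contact force. I slide further in, lower slightly and release.

```bash
python3 -m inch '[0,0.006,0.0013,0, 0,0.006,0.0013,0, 0,0.006,0.0013,0, 0,0.006,0.0013,0, 0,0,0.001,0, 0,0,0.001,0, 0,0,0.001,0, 0,0,0.001,0, 0,0,0,0, 0,0,0,0]'
python3 -m inch '[0,0,0,0, 0,0,0,0, 0,0,0,0, 0,0,0,0, 0,0,0,0, 0,0,0,0, 0,0,0,0, 0,0,0,0, 0,0,0,0, 0,0,0,0]' 1 20
python3 -m inch '[0,0,0,0, 0,0,0,0, 0,0,-0.01,0, 0,0,-0.02,0, 0,0,-0.03,0, 0,0,-0.03,0, 0,0,-0.03,0, 0,0,-0.03,0, 0,0,-0.03,0, 0,0,0,0]'
```

```text
time: 23.1
tool_pos: [508.2, -333.2, 231.6]
tcp_rot: [-180.0, -0.0, 102.5]
ft_force: [0.4, -0.1, -0.6]
finger_gap: 12.8
time: 23.93
tool_pos: [508.4, -333.1, 231.6]
tcp_rot: [-180.0, -0.0, 102.5]
ft_force: [0.1, 0.2, -0.4]
finger_gap: 85.6
time: 24.77
tool_pos: [509.3, -333.8, 420.7]
tcp_rot: [179.6, 0.5, 102.5]
ft_force: [0.7, -0.1, 0.4]
finger_gap: 85.1
```

Letting it settle (about 5 s), then a check.

```bash
for i in 1 2 3 4 5 6; do python3 -m inch '[0,0,0,0, 0,0,0,0, 0,0,0,0, 0,0,0,0, 0,0,0,0, 0,0,0,0, 0,0,0,0, 0,0,0,0, 0,0,0,0, 0,0,0,0]' | head -1; done
python3 - <<'E'
from h import *
s=eyes.snapshot("scene"); t=tip_of("scene","spatula_eye")[:2]; q=tip_of("scene","spatula_tip")[:2]
b=eyes.snapshot("scene"); print("moving px",(np.abs(s.astype(int)-b).max(2)>60).sum())
print([(np.round(d["centre"],1).tolist(),round(d["confidence"],2)) for d in t+q])
r=np.array([525,-279.5,240]); e=r+[-20*.978,-20*.208,-1]
print("expected eye",proj("scene",e),"tip",proj("scene",e-[0,0,182]))
cv2.imwrite("pics/v10.png",cv2.resize(s[130:330,170:370][:,:,::-1],(600,600),interpolation=2))
E
```

```text
time: 25.6
time: 26.43
time: 27.27
time: 28.1
time: 28.93
time: 29.77
moving px 0
[([325.7, 335.7], 0.87), ([164.8, 233.9], 0.7), ([314.3, 413.7], 0.72)]
expected eye [np.float64(163.04083514127413), np.float64(235.23246004156846)] tip [np.float64(225.80947116461093), np.float64(239.5338805878464)]
```

View pics/v10.png

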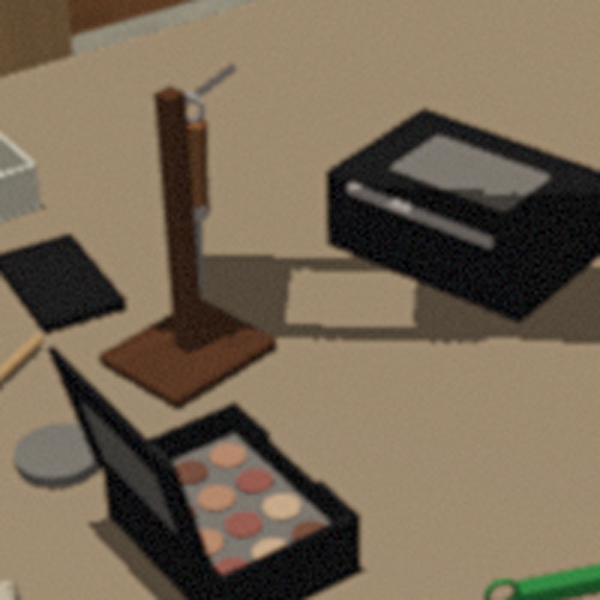

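Twelfth picture: the spatula hangs plumb on the peg with its loop at (234,166), nothing moves between two frames, the cover stands open and the gripper is clear. Handing in.

```bash
python3 -c "
from bench import workorder
print(workorder.hand_in())"
```

```text
the job is handed in; nothing more can be done
None
```

The job is handed in: the cover of the smaller case stands open and the spatula hangs on the peg. No verdict was reported.

**What I did:** I gripped the orange-handled spatula by its handle and slid the blade about 35 mm into the notch without contact force. I lifted the cover with about 3 N, pushed it past upright, and hung the spatula by its loop on the peg.

**Last checks, at about 30 s of the 72 s allowed:**
- **Cover:** it leans slightly beyond vertical. I judged the angle by eye and from the tool path at roughly 1.7 rad; I did not measure it.
- **Spatula:** it hangs straight down close to the post. The loop was seen within about 2 px of where I expected it, and two frames taken one after the other showed no movement.
- **Gripper:** it is open, about 190 mm above where it let go, and touches nothing.
- **Other things:** none of my moves showed contact with them, but I did not re-measure their positions.

**Disagreements:**
- The gripper read about 13 mm on the 16 mm handle, yet the grasp held.
- Position estimates from the different cameras differed by 2 to 5 mm.
- I viewed 12 pictures, two past the budget.

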